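Lock back a dryer's sprung tension wheel with its pin

ROBOT

A 6-joint arm with a two-finger parallel gripper is mounted at the origin on the work surface. World frame = base frame: x ahead of the robot, y to its left, z up, the work surface at z = 0. Lengths are in m, angles in rad, forces in N, time in s.
With the tool pointing down it reaches from about 0.35 to 0.85 m from the base axis. Payload 8.1 kg.
Tool frame: the origin (TCP) lies at the very end of the fingers, on their centre line; the grasp point (between the pads) lies 19 mm behind it; z points along the fingers, y is the line along which they close (so a half turn about z gives the same grasp; the last joint's range is limited). The gripper opens to 93 mm and grips with 3 to 60 N. Pads are 15 mm wide; open, the fingers measure 128 mm over their backs; the gripper's body (75 mm by 188 mm) begins 65 mm behind the grasp point.
Start: joints at [1.098, 0.13, 1.488, -0, 1.523, -0.085], TCP at [0.227, 0.555, 0.219] pointing down, gripper open.
Joint ranges: [-2.96, 2.96], [-0.89, 2.26], [0.02, 2.5], [-1.34, 4.48], [0, 2.73], [-2.66, 2.66]. Speed limits (rad/s): [2.39, 2.39, 2.79, 3.14, 3.14, 3.14].

INTERFACE

Orientations are given as a rotation vector (axis times angle).
In Python, from plant import monitor, eyes, ticket gives the robot as it stands.
- The arm moves only by the tool arm_command, never from a script. Its argument "deltas" is a list that holds one entry, the list of rows, each a list of 6 numbers: the shift along the world's x, y, z in cm, then the turn, a rotation vector about the world's x, y, z in degrees. In form: [[[tx, ty, tz, rx, ry, rz], ...]]. A call has 1 to 12 rows; each row shifts and turns the commanded pose from where the row before left it; what a row does not reach is not made up. A row lasts 1/12 s, in which the tool goes at most 41.7 mm and 7.16 degrees, less where a joint would pass 70% of its speed; a pose out of reach is approached as far as the arm can. A call is refused whole if a number of a shift passes 4.17 or a number of a turn 7.16, either way. A call with a gripper value outside its range is refused whole. "gripper" is the opening, from -1 (shut) to 1 (fully open), set as the call begins (left out, the last holds). The fingers move at their own pace and stop on an object; "squeeze" is the grip in N (left out, the last holds). Time passes only in rows, so rows that do not move let the fingers close. It gives the time, the measured TCP pose, the force, the opening and the grip force at its end, in the units of the state.
- monitor.read_state(): the state, without advancing time (a new reading comes with each control period).
- eyes.read_camera(name): name is "scene" or "top"; returns the picture (384x512x3 uint8, blue, green, red); there is no depth.
- eyes.camera_model(name): a dict with "fx", "fy", "cx", "cy" (pixels), "k1" (the pictures are not rectified: a ray, as slopes to the right and down, at radius r is drawn at 1 + k1 r^2 times it, then the intrinsics apply), "rvec" (rotation vector, rad) and "tvec" (3), from world to camera coordinates, as OpenCV has them. Camera axes: x right, y down, z forward; pixel columns grow to the right and rows downward; lengths in m; the calibration is good to about 2 mm. A picture is of the moment at which its call begins. camera_model takes no time and is no camera call.
- ticket.close_job(): hands the job in; it is judged then, once.
The state is a dict: "t": time; "q": joint angles; "dq": joint speeds; "joint_torque": joint torques, N m; "tool_pos": TCP position; "orientation": TCP orientation; "force": force on the tool from outside, world axes, zero at the start; "wrist_torque": the same for the moment, N m; "opening": finger opening in m; "gripper_force": force on a finger pad.
Only numpy, scipy, OpenCV 4.12 (cv2) and the standard library are available. Lean on these libraries where they do the work, as an engineer would, in place of code of your own. Each camera call takes 0.05 s, during which the arm holds its last target. There are 200 camera calls.

TASK

The dryer's drive unit is on the bench, ready for a new belt. Take the flat-headed locking pin out of the drilled block and put it through the eye of the tension wheel's arm, swing the arm back with it against the spring and, holding it there, feel for the hole in the latch bar below and push the pin fully home, so that the wheel stays locked back when you let go. Work with a light hand: do not ram or force the pin or the arm, do not let the arm snap back, and leave everything else where it is.

Things in the scene. Friction and masses are not known exactly. Their poses are not given: they have to be found in the camera images.
- lock_pin: the locking pin, plain steel, 74 mm long, upright in a hole of the drilled block, collar on the block's top. From the bottom: round shank 8 mm thick, 36 mm long, tapered foot; round collar 18 mm wide, 4 mm high; flat head 34 mm high, 12 mm thick along the pin's x, 22 mm wide along its y (grip it across x). About 70 g. Origin at the bottom end of the shank, z up along the pin.
- pin_tip (a point): bottom end of the pin's shank (the same point as the pin's origin). Once the pin holds the arm against its spring, the eye drags on the shank: pushing the pin down takes some 3 to 6 N before its end meets anything, and more when it stands on the latch bar. Home in the bar's hole, the pin can carry the whole spring load.
- pin_block: drilled wooden block, 160 x 50 x 50 mm (x, y, z), fixed; origin under its centre. Three holes 44 mm deep in its top, on its long (x) axis at x = -50, 0 and +50 mm, hold in any order the locking pin, a bolt and a nut driver.
- drive_unit: dryer drive unit, fixed: a steel plate 290 x 260 mm, top 125 mm above the bench, on folded side sheets, motor and blower case hanging under it, small belt pulley (top 175 mm above the bench) on it. Origin on the bench, plate centre at x = 15, y = 20 mm. On the plate, under the eye's path, lies the latch bar: dark steel, 115 x 40 mm, 14 mm thick, top 139 mm above the bench, with one hole.
- pivot (a point): centre of the arm's pivot, 165 mm above the bench; the arm turns about the vertical through it. The latch bar's hole (9.6 mm wide, 14 mm deep, 1.5 mm bevel) lies on the eye's circle round this point. The bar is slotted and clamped to suit the belt, so the hole's place is not measured: it comes under the eye with joint tension_arm somewhere between 0.37 and 0.73 rad.
- tension_arm (a joint): angle of the tension wheel's arm in rad, counter-clockwise from above positive: 0 resting on its stop, 0.85 at its rigid far stop. A spring in the pivot turns it back towards 0; at the eye it pushes with about 3.6 N at 0, 7.6 N at 0.55 and 9 N at 0.73 rad. The arm swings level: a plain aluminium bar 9 mm high, eye at 90 mm and wheel axle at 158 mm from the pivot.
- eye (a point): centre of the mouth (upper rim) of the eye, an upright hole through a square aluminium boss 26 x 26 mm, 22 mm high, in the arm; mouth 164 mm, underside 142 mm above the bench. Hole 9.6 mm wide, 2 mm bevel at the mouth. Its x axis points from pivot to wheel, z up. Pin's end on the latch bar: collar 11 mm above the mouth; fully home: collar on the mouth, pin's end 128 mm above the bench.
- wheel (a point): centre of the upper face of the black tension wheel, 66 mm in diameter, 24 mm high, free to spin, top 179 mm above the bench (axle bolt to 185 mm)
- bolt: bolt with a round head 20 mm wide and 12 mm high in another hole of the block; origin at the bottom of its shank. Leave alone.
- nut_driver: nut driver with a black handle 18 mm wide and 62 mm high in another hole of the block; origin at the bottom of its shank. Leave alone.
- socket: steel socket, 24 mm wide, 32 mm high, standing on the drive unit's plate; origin under its centre. Leave alone.
- wrench: wrench 170 mm long lying on the bench. Leave alone.
- screwdriver: screwdriver lying on the bench. Leave alone.
- drum_roller: grey spare roller 70 mm wide, 30 mm high, lying on the bench. Leave alone.
- oil_bottle: white bottle 52 mm wide, 140 mm high, on the bench. Leave alone.
- parts_bowl: steel bowl 100 mm wide, 35 mm high, on the bench. Leave alone.

How it is judged:
By the outcome, as a careful person would: the job done as asked, in the order asked, and still so for the second after the job is handed in, with the robot touching nothing.
It also fails if it takes over 72 s, if anything falls off the work surface, if the arm or the gripper's body presses on something with over 40 N, if the wrist force passes 120 N, or if a joint passes its speed limit or range.

## Working session

There is one attempt and no reset: what is moved stays moved. The work goes in short steps, Python scripts to look and compute and a tool call to move; the robot and the scene stay as the last step left them, time stands still between calls to the robot, and variables do not carry over. Pictures are saved under pics/ and viewed, at most 10 in all, crops included, and the job is handed in when it is done.

Besides the shell and the picture viewer there is one more tool, called after ">>>" as name([rows], argument=value, ...), one row to a line, values as JSON. arm_command: Moves the arm, as the interface text tells. Its arguments: {"type":"object","properties":{"deltas":{"type":"array"},"gripper":{"type":"number"},"squeeze":{"type":"number"}},"required":["deltas"]}

```bash
mkdir -p pics; ls
cat > h.py <<'E'
import numpy as np, cv2
from plant import monitor, eyes, ticket
def cam(n):
    m=eyes.camera_model(n);R=cv2.Rodrigues(np.array(m["rvec"],float))[0];return m,R,np.array(m["tvec"],float).ravel()
def ray(n,u,v):
    m,R,t=cam(n);x=(u-m["cx"])/m["fx"];y=(v-m["cy"])/m["fy"];a,b=x,y
    for _ in range(20):
        s=1+m["k1"]*(a*a+b*b);a,b=x/s,y/s
    d=R.T@np.array([a,b,1.]);return -R.T@t,d/np.linalg.norm(d)
def plane(n,u,v,z):
    c,d=ray(n,u,v);return c+d*(z-c[2])/d[2]
def tri(p,q,n1="scene",n2="top"):
    c1,d1=ray(n1,*p);c2,d2=ray(n2,*q)
    s=np.linalg.lstsq(np.c_[d1,-d2],c2-c1,rcond=None)[0]
    a,b=c1+s[0]*d1,c2+s[1]*d2;return (a+b)/2,np.linalg.norm(a-b)
def proj(n,P):
    m,R,t=cam(n);p=R@np.asarray(P,float)+t;a,b=p[0]/p[2],p[1]/p[2];s=1+m["k1"]*(a*a+b*b)
    return np.array([m["fx"]*a*s+m["cx"],m["fy"]*b*s+m["cy"]])
E
python3 - <<'E'
from h import *
for n in("scene","top"):
    im=eyes.read_camera(n);cv2.imwrite(f"pics/{n}0.png",im);cv2.imwrite(f"pics/{n}0b.png",cv2.resize(im,(800,600),interpolation=cv2.INTER_CUBIC))
    m,R,t=cam(n);print(n,m,-R.T@t)
print(monitor.read_state())
E
```

```text
pics
scene {'fx': 466.17570227977177, 'fy': 466.17570227977177, 'cx': 260.29708565172626, 'cy': 187.6910224962164, 'k1': -0.06661874313139686, 'rvec': array([ 1.75741227,  1.70152428, -0.74433017]), 'tvec': array([ 0.00535265, -0.26254101,  1.84649625])} [ 1.5336188  -0.05557027  1.05991989]
top {'fx': 402.2364813586439, 'fy': 402.2364813586439, 'cx': 253.80278197882615, 'cy': 192.20543035082656, 'k1': -0.11139005312404826, 'rvec': array([ 2.15559855, -2.14018756,  0.09398979]), 'tvec': array([-0.02083621,  0.51244311,  1.23652225])} [ 0.36591407 -0.0540758   1.28654657]
{'t': 0.1, 'q': array([ 1.09763864e+00,  1.31097990e-01,  1.48917468e+00, -6.07470644e-07,
        1.52302930e+00, -8.53806251e-02]), 'dq': array([-0.00045782, -0.0014932 , -0.00198247,  0.00128006,  0.00044306,
       -0.00072069]), 'joint_torque': array([ 1.21512177e-03, -5.61342859e+01, -4.93091297e+01,  7.70675205e-02,
        2.91774730e-02, -3.73329067e-05]), 'tool_pos': array([0.22660585, 0.55499159, 0.21768263]), 'orientation': array([-6.05218625e-01, -3.08226403e+00,  2.58084495e-03]), 'force': array([ 0.38667292, -0.79401019,  0.26258761]), 'wrist_torque': array([-0.06992241, -0.01348278, -0.0657489 ]), 'gripper_force': 0.0, 'opening': 0.09289250590216788}
```

View pics/scene0b.png

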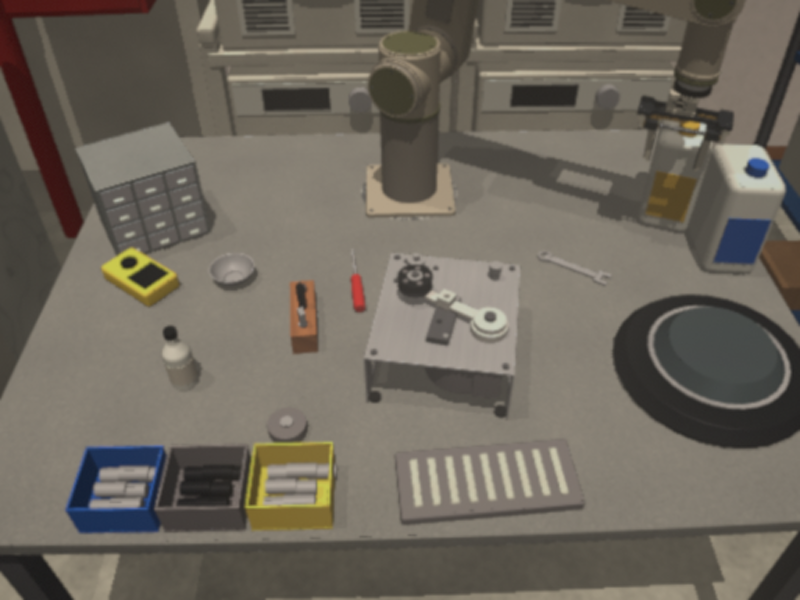

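View pics/top0b.png

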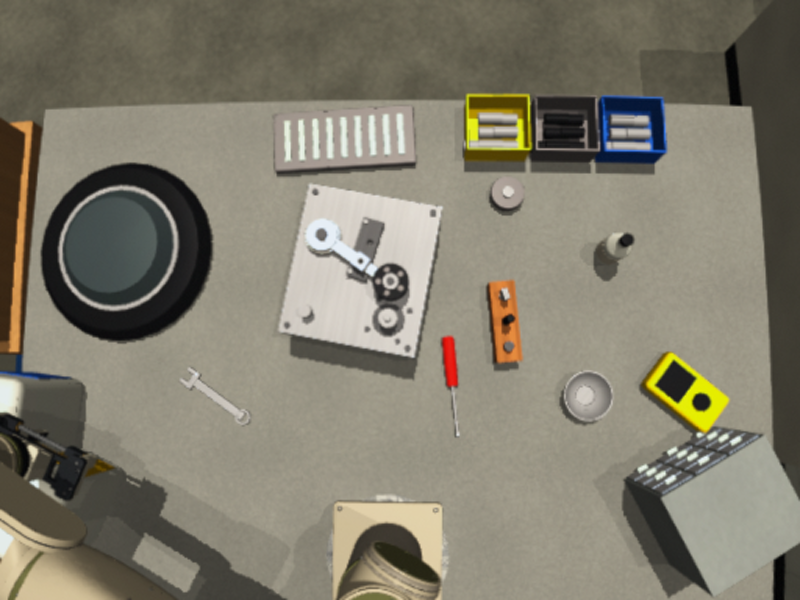

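The scene view shows the block at about (303,315) and the drive unit at about (445,310). The top view shows the block at (506,320), pivot (322,235), eye (361,261) and wheel (391,282), all in 800x600 pixels. I'll zoom in next.

Run:
```python
from h import *
def crop(n,x,y,w,h,W,H):
    im=cv2.imread(f"pics/{n}0.png");return cv2.resize(im[y:y+h,x:x+w],(W,H),interpolation=cv2.INTER_CUBIC)
a=np.hstack([crop("scene",170,170,64,64,400,400),crop("top",296,172,64,64,400,400)])
cv2.imwrite("pics/c1.png",a)
b=np.hstack([crop("scene",230,158,108,108,400,400),crop("top",175,112,108,120,400,444)[:400]])
cv2.imwrite("pics/c2.png",b)
```

```text
(no output)
```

View pics/c1.png

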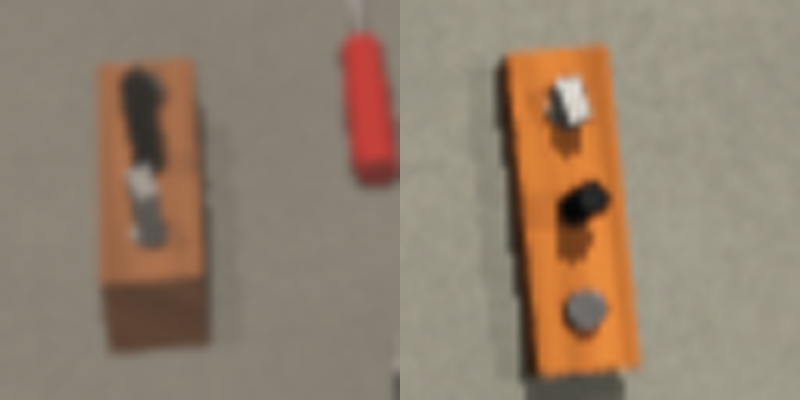

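View pics/c2.png

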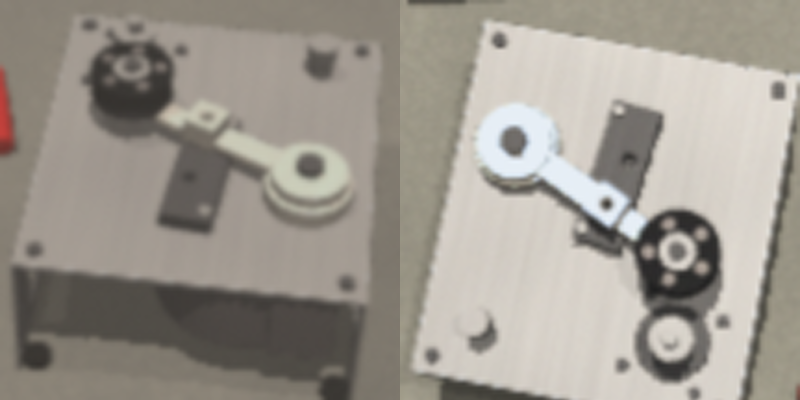

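The left halves are the scene camera and the right halves the top camera. The pin is at the +x end of the block: head top about (142,183) scene and (572,97) top. The eye is at (208,117) and (607,203). The bar's hole shows at (188,177) and (629,157). The pivot is at (310,165) and (515,140), and the wheel at (132,66) and (678,250).

Run:
```python
from h import *
k=108/400
S=lambda x,y:(230+(x+.5)*k-.5,158+(y+.5)*k-.5)
T=lambda x,y:(175+(x-400+.5)*k-.5,112+(y+.5)*k-.5)
k1=.16
S1=lambda x,y:(170+(x+.5)*k1-.5,170+(y+.5)*k1-.5)
T1=lambda x,y:(296+(x-400+.5)*k1-.5,172+(y+.5)*k1-.5)
P={}
for n,a,b,z in [("eye",(208,117),(607,203),.164),("hole",(188,177),(629,157),.139),("pivot",(310,165),(515,140),.17),("wheel",(132,66),(678,250),.179),("wheelbolt",(132,66),(678,250),.185)]:
    p,e=tri(S(*a),T(*b));pt=plane("top",*T(*b),z);ps=plane("scene",*S(*a),z);P[n]=pt
    print(n,p.round(4),round(e,4),"top@z",pt.round(4),"scene@z",ps.round(4))
p,e=tri(S1(142,183),T1(574,97));print("pinhead",p.round(4),e,plane("top",*T1(574,97),.088).round(4),plane("scene",*S1(142,183),.088).round(4))
for c in [(508,50),(607,45),(540,375),(640,370)]: print("block",plane("top",*T1(*c),.05).round(4))
for c in [(98,65),(193,62),(205,275),(100,282)]: print("blockS",plane("scene",*S1(*c),.05).round(4))
for n in("eye","hole","wheel"):
    d=P[n]-P["pivot"];print(n,np.hypot(*d[:2]),np.degrees(np.arctan2(d[1],d[0])))
# block axis edges by mask
im=cv2.imread("pics/top0.png");hsv=cv2.cvtColor(im,cv2.COLOR_BGR2HSV)
m=cv2.inRange(hsv,(8,150,100),(18,255,255));m[:, :296]=0;m[:,360:]=0;m[:172]=0;m[236:]=0
c=max(cv2.findContours(cv2.morphologyEx(m,cv2.MORPH_CLOSE,np.ones((9,9))),0,2)[0],key=cv2.contourArea);c=cv2.convexHull(c)
w=np.array([plane("top",*q,.05)[:2] for q in c[:,0]],np.float32);print(cv2.minAreaRect(w*1000))
# pin bright head region
g=im[172:200,380//1-80:330].max(2) if 0 else None
sub=cv2.cvtColor(im,cv2.COLOR_BGR2HSV)[180:200,316:332]
print(sub[:,:,1]);print(sub[:,:,2])
```

```text
eye [0.5706 0.047  0.1619] 0.0024 top@z [0.5702 0.0457 0.164 ] scene@z [0.5728 0.048  0.164 ]
hole [0.6116 0.0311 0.1387] 0.0002 top@z [0.6115 0.0311 0.139 ] scene@z [0.6119 0.031  0.139 ]
pivot [0.621  0.1199 0.1576] 0.0021 top@z [0.6181 0.1169 0.17  ] scene@z [0.6334 0.1186 0.17  ]
wheel [ 0.5314 -0.0092  0.181 ] 0.0014 top@z [ 0.5317 -0.0098  0.179 ] scene@z [ 0.5291 -0.0083  0.179 ]
wheelbolt [ 0.5314 -0.0092  0.181 ] 0.0014 top@z [ 0.5308 -0.01    0.185 ] scene@z [ 0.5359 -0.0087  0.185 ]
pinhead [ 0.5226 -0.2274  0.0861] 0.0011874750483661866 [ 0.5223 -0.2277  0.088 ] [ 0.5246 -0.2265  0.088 ]
block [ 0.5506 -0.2007  0.05  ]
block [ 0.5534 -0.25    0.05  ]
block [ 0.39   -0.2153  0.05  ]
block [ 0.3927 -0.2644  0.05  ]
blockS [ 0.3959 -0.2627  0.05  ]
blockS [ 0.3951 -0.2133  0.05  ]
blockS [ 0.5501 -0.198   0.05  ]
blockS [ 0.5532 -0.2484  0.05  ]
eye 0.08592143188415267 -123.93019149563196
hole 0.08606560070667571 -94.41220134422343
wheel 0.15337539400962974 -124.2831784793378
((470.8055114746094, -231.45623779296875), (159.2647247314453, 50.463260650634766), 5.25360870361328
[... 1984 characters left out ...]
 208 187 191 188 198 174 158]
 [212 197 187 126  79  54  90 199 199 192 189 192 189 198 179 158]
 [213 203 190 149  95  63  72 157 152 170 187 195 190 196 183 158]
 [217 214 200 191 128  92  76  93 122 206 210 203 192 195 186 159]
 [217 217 209 205 143 119 107 115 135 211 215 206 193 196 192 161]
 [218 217 211 205 146 124 117 120 138 212 216 208 195 196 197 163]
 [219 217 211 207 170 133 121 123 142 214 219 210 196 196 202 164]
 [218 218 212 211 207 172 136 159 176 217 220 212 198 195 203 167]
 [217 218 215 214 213 211 180 205 219 224 221 214 201 194 201 172]
 [216 219 217 214 213 216 214 216 223 226 224 216 204 194 200 176]
 [215 219 216 214 212 216 218 217 222 224 221 218 208 193 200 182]]
```

Run:
```python
from h import *
im=cv2.imread("pics/top0.png");big=cv2.resize(im[178:198,314:334],None,fx=8,fy=8,interpolation=cv2.INTER_CUBIC)
h=cv2.cvtColor(big,cv2.COLOR_BGR2HSV);m=cv2.inRange(h,(0,0,150),(180,75,255))
n,l,s,c=cv2.connectedComponentsWithStats(m);i=1+np.argmax(s[1:,4]);m=np.uint8(l==i)
ys,xs=np.nonzero(m);w=np.array([plane("top",314+(x+.5)/8-.5,178+(y+.5)/8-.5,.088)[:2] for x,y in zip(xs[::3],ys[::3])],np.float32)*1000
print(cv2.minAreaRect(w),w.mean(0));C=np.cov(w.T);e,v=np.linalg.eigh(C);print(np.sqrt(12*e),np.degrees(np.arctan2(v[1,1],v[0,1])))
```

```text
((521.2308349609375, -228.48876953125), (60.15182876586914, 60.01356887817383), 0.30427059531211853) [ 530.1386 -244.9045]
[40.09454808 74.44847267] -142.27123409410535
```

>>> arm_command([
  [[0.5, -1.5, 3, 0, 0, -6], [1, -3, 2, 0, 0, -6], [1.2, -3.3, 0, 0, 0, -6], [1.2, -3.3, 0, 0, 0, -6], [1.2, -3.3, 0, 0, 0, -6], [1.2, -3.3, 0, 0, 0, -6], [1.2, -3.3, 0, 0, 0, -6], [1.2, -3.3, 0, 0, 0, -6], [1.2, -3.3, 0, 0, 0, -6], [1.2, -3.3, 0, 0, 0, -6], [1.2, -3.3, 0, 0, 0, -6], [1.2, -3.3, 0, 0, 0, -6]],
])

```text
t: 1.1
tool_pos: [0.3618, 0.1788, 0.2684]
orientation: [-2.307, -2.133, 0.0]
force: [1.1, -0.7, 1.3]
opening: 0.0931
gripper_force: 0.0
```

Run:
```python
from h import *
im=cv2.imread("pics/top0.png");big=cv2.resize(im[178:198,314:334],None,fx=8,fy=8,interpolation=cv2.INTER_CUBIC)
h=cv2.cvtColor(big,cv2.COLOR_BGR2HSV);
for V in(170,190):
    m=cv2.inRange(h,(0,0,V),(180,75,255));n,l,s,c=cv2.connectedComponentsWithStats(m)
    i=1+np.argmin(np.hypot(*(c[1:]-[80,76]).T));ys,xs=np.nonzero(l==i)
    w=np.array([plane("top",314+(x+.5)/8-.5,178+(y+.5)/8-.5,.088)[:2] for x,y in zip(xs,ys)],np.float32)*1000
    C=np.cov(w.T);e,v=np.linalg.eigh(C);print(cv2.minAreaRect(w),w.mean(0),np.sqrt(12*e),np.degrees(np.arctan2(v[1,1],v[0,1])))
```

```text
((521.7984008789062, -227.87527465820312), (22.002147674560547, 11.1271333694458), 22.735410690307617) [ 521.90515 -227.6506 ] [ 9.96348166 20.49400576] -159.00906806157374
((522.4763793945312, -227.89015197753906), (20.88882064819336, 10.723834991455078), 23.829320907592773) [ 522.4455  -227.83765] [ 9.32497735 19.63254376] -157.92753617331732
```

>>> arm_command([
  [[1.4, -3.4, 0, 0, 0, -6], [1.4, -3.4, 0, 0, 0, -6], [1.4, -3.4, 0, 0, 0, -6], [1.4, -3.4, 0, 0, 0, -6], [1.4, -3.4, 0, 0, 0, -6], [1.4, -3.4, 0, 0, 0, -6], [1.4, -3.4, 0, 0, 0, -6], [1.4, -3.4, 0, 0, 0, -6], [1.4, -3.4, 0, 0, 0, -6], [1.4, -3.4, 0, 0, 0, -6], [1.4, -3.4, 0, 0, 0, -6], [0.6, -3, 0, 0, 0, -6]],
])

```text
t: 2.1
tool_pos: [0.5224, -0.2257, 0.2677]
orientation: [-3.119, -0.368, 0.001]
force: [1.5, 0.5, -0.2]
opening: 0.0929
gripper_force: 0.0
```

>>> arm_command([
  [[-0.08, -0.17, -2, 0, 0, 4.3], [0, 0, -4, 0, 0, 4.2], [0, 0, -4, 0, 0, 0], [0, 0, -3, 0, 0, 0], [0, 0, -3, 0, 0, 0], [0, 0, -2, 0, 0, 0], [0, 0, -1.5, 0, 0, 0], [0, 0, -1, 0, 0, 0], [0, 0, -0.4, 0, 0, 0], [0, 0, 0, 0, 0, 0], [0, 0, 0, 0, 0, 0]],
], gripper=0.1, squeeze=8)

```text
t: 3.02
tool_pos: [0.5216, -0.2255, 0.0605]
orientation: [3.082, 0.607, 0.001]
force: [-0.1, 0.5, 0.3]
opening: 0.0508
gripper_force: 0.0
```

>>> arm_command([
  [[0, -0.17, -0.2, 0, 0, 0], [0, 0, 0, 0, 0, 0], [0, 0, 0, 0, 0, 0]],
])

```text
t: 3.27
tool_pos: [0.5216, -0.2273, 0.0585]
orientation: [3.082, 0.607, 0.002]
force: [-0.3, -0.6, 0.1]
opening: 0.0508
gripper_force: 0.0
```

Run:
```python
from h import *
S=eyes.read_camera("scene");T=eyes.read_camera("top");cv2.imwrite("pics/s1.png",S)
a=np.hstack([cv2.resize(S[140:236,160:256],(400,400),interpolation=2),cv2.resize(T[150:246,286:382],(400,400),interpolation=2)])
cv2.imwrite("pics/g1.png",a);print(monitor.read_state()["tool_pos"])
```

```text
[ 0.52140135 -0.2271469   0.0582392 ]
```

View pics/g1.png

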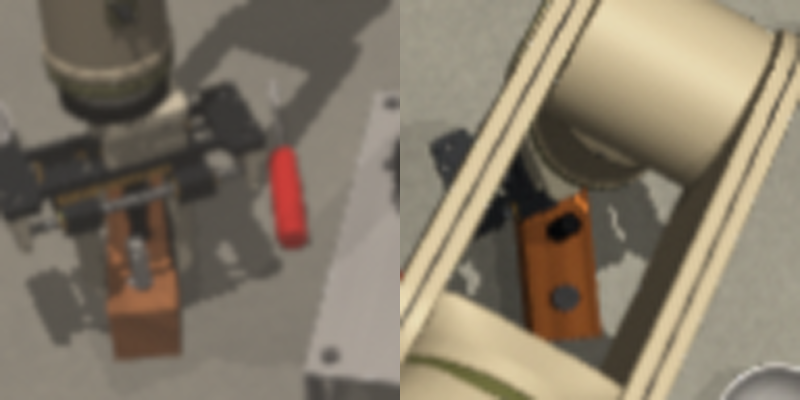

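The fingers straddle the pin at (140,255) in the scene half. The arm hides the pin from the top camera. Closing gently.

>>> arm_command([
  [[0, 0, 0, 0, 0, 0], [0, 0, 0, 0, 0, 0], [0, 0, 0, 0, 0, 0], [0, 0, 0, 0, 0, 0], [0, 0, 0, 0, 0, 0], [0, 0, 0, 0, 0, 0], [0, 0, 0, 0, 0, 0], [0, 0, 0, 0, 0, 0]],
], gripper=-1, squeeze=6)

```text
t: 4.03
tool_pos: [0.521, -0.2269, 0.0576]
orientation: [-3.082, -0.607, 0.0]
force: [0.2, 0.5, -0.2]
opening: 0.0121
gripper_force: 6.0
```

>>> arm_command([
  [[0, 0, 0, 0, 0, 0], [0, 0, 0, 0, 0, 0], [0, 0, 0.3, 0, 0, 0], [0, 0, 0.6, 0, 0, 0], [0, 0, 0.8, 0, 0, 0], [0, 0, 1, 0, 0, 0], [0, 0, 1, 0, 0, 0], [0, 0, 1, 0, 0, 0]],
], squeeze=45)

```text
t: 4.7
tool_pos: [0.5214, -0.2271, 0.1063]
orientation: [3.082, 0.607, 0.001]
force: [-0.8, -1.0, 0.2]
opening: 0.0118
gripper_force: 45.0
```

>>> arm_command([
  [[0, 0, 2, 0, 0, 0], [0, 0, 3, 0, 0, 0], [0, 0, 3, 0, 0, 0], [0, 0, 3, 0, 0, 0], [0, 0, 2.4, 0, 0, 0], [0, 0, 1.5, 0, 0, 0]],
])

```text
t: 5.2
tool_pos: [0.5221, -0.2275, 0.2587]
orientation: [3.079, 0.606, 0.007]
force: [0.5, -0.9, -0.9]
opening: 0.0119
gripper_force: 45.0
```

>>> arm_command([
  [[0.2, 1.3, 0, 0, 0, 4], [0.4, 2.5, 0, 0, 0, 4], [0.5, 2.7, 0, 0, 0, 4], [0.5, 2.7, 0, 0, 0, 4], [0.5, 2.7, 0, 0, 0, 4], [0.5, 2.7, 0, 0, 0, 4], [0.5, 2.7, 0, 0, 0, 4], [0.5, 2.7, 0, 0, 0, 4], [0.5, 2.7, 0, 0, 0, 4], [0.4, 2.2, 0, 0, 0, 4], [0.4, 1.8, 0, 0, 0, 4], [0, 0.6, 0, 0, 0, 4]],
])

```text
t: 6.2
tool_pos: [0.5704, 0.0488, 0.2548]
orientation: [-2.564, -1.816, -0.002]
force: [0.6, -0.0, -0.7]
opening: 0.0118
gripper_force: 45.0
```

>>> arm_command([
  [[0, 0, -1, 0, 0, 0], [0, 0, -1, 0, 0, 0], [0, 0, -0.8, 0, 0, 0], [0, 0, 0, 0, 0, 0], [0, 0, 0, 0, 0, 0]],
])

```text
t: 6.62
tool_pos: [0.5692, 0.0452, 0.2243]
orientation: [-2.57, -1.805, 0.003]
force: [0.1, -0.6, 0.3]
opening: 0.0117
gripper_force: 45.0
```

Run:
```python
from h import *
S=eyes.read_camera("scene");T=eyes.read_camera("top");cv2.imwrite("pics/s2.png",S);cv2.imwrite("pics/t2.png",T)
a=np.hstack([cv2.resize(S[140:212,246:318],(400,400),interpolation=2),cv2.resize(T[112:220,175:283],(400,400),interpolation=2)])
cv2.imwrite("pics/g2.png",a);s=monitor.read_state();print(s["tool_pos"],s["orientation"],s["force"],s["q"],s["opening"])
p=s["tool_pos"];print(proj("scene",p-[0,0,.0436]))
```

```text
[0.57008209 0.04543069 0.22576912] [ 2.57036683e+00  1.80621236e+00 -2.57372333e-05] [-0.33325069  0.26259789 -1.09972118] [-1.00824520e-02  5.16655029e-02  1.55876851e+00 -6.33486413e-05
  1.53113337e+00  3.35636769e-01] 0.011653860627883912
[285.05305096 183.84521552]
```

View pics/g2.png

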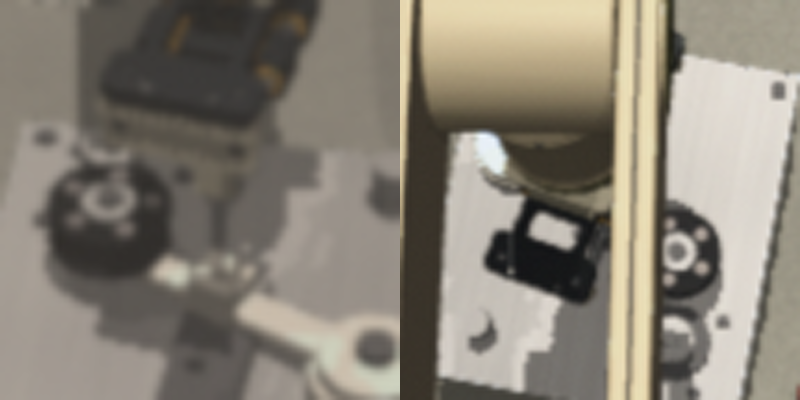

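>>> arm_command([
  [[0.1, 0.1, -0.4, 0, 0, 0], [0, 0, -0.4, 0, 0, 0], [0, 0, -0.4, 0, 0, 0], [0, 0, -0.2, 0, 0, 0], [0, 0, -0.2, 0, 0, 0], [0, 0, 0, 0, 0, 0]],
])

```text
t: 7.22
tool_pos: [0.5707, 0.0471, 0.2089]
orientation: [-2.569, -1.808, 0.001]
force: [-0.6, 0.5, -0.3]
opening: 0.0116
gripper_force: 45.0
```

>>> arm_command([
  [[0, 0, -0.1, 0, 0, 0], [0, 0, -0.1, 0, 0, 0], [0, 0, -0.1, 0, 0, 0], [0, 0, -0.1, 0, 0, 0], [0, 0, 0, 0, 0, 0]],
])

```text
t: 7.63
tool_pos: [0.571, 0.0472, 0.2058]
orientation: [-2.569, -1.808, -0.0]
force: [-1.3, 1.1, 1.6]
opening: 0.0117
gripper_force: 45.0
```

>>> arm_command([
  [[0, 0, -0.1, 0, 0, 0], [0, 0, -0.1, 0, 0, 0], [0, 0, 0, 0, 0, 0]],
])

```text
t: 7.88
tool_pos: [0.5712, 0.0472, 0.2049]
orientation: [2.569, 1.808, 0.001]
force: [-3.6, -0.3, 7.5]
opening: 0.0119
gripper_force: 45.0
```

```bash
cat > av.py <<'E'
from h import *
import sys
F=[];P=[];W=[]
for i in range(int(sys.argv[1]) if len(sys.argv)>1 else 5):
    eyes.read_camera("scene");s=monitor.read_state();F.append(s["force"]);P.append(s["tool_pos"]);W.append(s["wrist_torque"])
print("F",np.mean(F,0).round(2),"P",np.mean(P,0).round(4),"M",np.mean(W,0).round(2),s["t"])
E
python3 av.py
```

```text
F [-4.21  0.78  7.35] P [0.5712 0.0472 0.2049] M [ 0.07  1.   -0.02] 8.1333
```

>>> arm_command([
  [[-0.05, 0, 0.1, 0, 0, 0], [-0.1, 0, 0, 0, 0, 0], [0, 0, 0, 0, 0, 0]],
])

```text
t: 8.38
tool_pos: [0.5695, 0.047, 0.2045]
orientation: [2.569, 1.808, 0.0]
force: [0.8, -0.3, -0.3]
opening: 0.0113
gripper_force: 45.0
```

>>> arm_command([
  [[0, 0, -0.1, 0, 0, 0], [0, 0, -0.1, 0, 0, 0], [0, 0, 0, 0, 0, 0]],
])

```text
t: 8.63
tool_pos: [0.5694, 0.047, 0.202]
orientation: [-2.569, -1.808, 0.001]
force: [1.0, 0.4, -0.8]
opening: 0.0119
gripper_force: 45.0
```

```bash
python3 av.py 4
```

```text
F [-0.49  0.4  -0.44] P [0.5694 0.047  0.2023] M [ 0.04  0.16 -0.  ] 8.8333
```

>>> arm_command([
  [[0, 0, -0.1, 0, 0, 0], [0, 0, -0.1, 0, 0, 0], [0, 0, -0.1, 0, 0, 0], [0, 0, -0.1, 0, 0, 0], [0, 0, 0, 0, 0, 0]],
])

```text
t: 9.25
tool_pos: [0.5695, 0.0471, 0.1983]
orientation: [-2.569, -1.808, 0.0]
force: [-0.7, -0.9, -0.1]
opening: 0.0118
gripper_force: 45.0
```

>>> arm_command([
  [[0, 0, -0.1, 0, 0, 0], [0, 0, -0.1, 0, 0, 0], [0, 0, -0.1, 0, 0, 0], [0, 0, -0.1, 0, 0, 0], [0, 0, 0, 0, 0, 0]],
])

```text
t: 9.67
tool_pos: [0.5695, 0.0471, 0.1943]
orientation: [-2.569, -1.808, 0.0]
force: [-0.2, 1.1, -0.3]
opening: 0.0118
gripper_force: 45.0
```

```bash
python3 av.py 4
```

```text
F [-0.27  0.93 -1.41] P [0.5695 0.0471 0.1944] M [0.17 0.19 0.01] 9.8667
```

>>> arm_command([
  [[0, 0, -0.15, 0, 0, 0], [0, 0, -0.15, 0, 0, 0], [0, 0, -0.15, 0, 0, 0], [0, 0, -0.15, 0, 0, 0], [0, 0, -0.1, 0, 0, 0], [0, 0, -0.1, 0, 0, 0], [0, 0, -0.1, 0, 0, 0], [0, 0, 0, 0, 0, 0]],
])

```text
t: 10.53
tool_pos: [0.5695, 0.0471, 0.1854]
orientation: [-2.569, -1.808, 0.0]
force: [-0.5, 1.4, -1.0]
opening: 0.0118
gripper_force: 45.0
```

```bash
python3 av.py 4
python3 - <<'E'
import numpy as np
# pivot from eye & wheel dir; waypoints
eye=np.array([.5695,.0471]); 
for th0 in (-125.3,-124.0):
    a=np.radians(th0);piv=eye-.09*np.array([np.cos(a),np.sin(a)]);h=np.array([.6115,.0311])-piv
    print(piv,np.hypot(*h),np.degrees(np.arctan2(h[1],h[0]))-th0)
    for d in range(0,33,4):
        b=a+np.radians(d);print(d,(piv+.09*np.array([np.cos(b),np.sin(b)])-eye).round(4)*100)
E
```

```text
F [-0.46  1.76 -1.78] P [0.5695 0.0471 0.1854] M [0.27 0.18 0.01] 10.7333
[0.62150719 0.12055238] 0.09001040283818067 28.916767280831962
0 [0. 0.]
4 [ 0.53 -0.34]
8 [ 1.07 -0.65]
12 [ 1.64 -0.92]
16 [ 2.23 -1.15]
20 [ 2.83 -1.34]
24 [ 3.44 -1.48]
28 [ 4.06 -1.58]
32 [ 4.68 -1.64]
[0.61982736 0.12171338] 0.09099521887835467 28.74927189861215
0 [0. 0.]
4 [ 0.53 -0.33]
8 [ 1.09 -0.63]
12 [ 1.66 -0.88]
16 [ 2.25 -1.1 ]
20 [ 2.86 -1.27]
24 [ 3.47 -1.4 ]
28 [ 4.09 -1.49]
32 [ 4.72 -1.53]
```

>>> arm_command([
  [[0.07, -0.04, 0, 0, 0, 0], [0.13, -0.08, 0, 0, 0, 0], [0.13, -0.09, 0, 0, 0, 0], [0.13, -0.08, 0, 0, 0, 0], [0.13, -0.08, 0, 0, 0, 0], [0.13, -0.08, 0, 0, 0, 0], [0.13, -0.08, 0, 0, 0, 0], [0.13, -0.07, 0, 0, 0, 0], [0.09, -0.05, 0, 0, 0, 0], [0, 0, 0, 0, 0, 0]],
])

```text
t: 11.57
tool_pos: [0.5803, 0.0408, 0.1855]
orientation: [-2.568, -1.808, -0.0]
force: [-3.2, 5.6, -1.0]
opening: 0.0115
gripper_force: 45.0
```

```bash
python3 av.py 3
```

```text
F [-2.34  4.55 -1.44] P [0.5803 0.0409 0.1855] M [0.89 0.66 0.01] 11.7167
```

>>> arm_command([
  [[0.09, 0, 0, 0, 0, 0], [0.13, -0.05, 0, 0, 0, 0], [0.14, -0.06, 0, 0, 0, 0], [0.14, -0.06, 0, 0, 0, 0], [0.14, -0.06, 0, 0, 0, 0], [0.14, -0.06, 0, 0, 0, 0], [0.14, -0.05, 0, 0, 0, 0], [0.14, -0.05, 0, 0, 0, 0], [0.13, -0.05, 0, 0, 0, 0], [0, 0, 0, 0, 0, 0]],
])

```text
t: 12.55
tool_pos: [0.5919, 0.0362, 0.1854]
orientation: [-2.568, -1.808, 0.001]
force: [-3.1, 2.7, -0.3]
opening: 0.0113
gripper_force: 45.0
```

```bash
python3 av.py 3
```

```text
F [-4.6   3.3  -0.62] P [0.5918 0.0362 0.1854] M [0.66 1.09 0.02] 12.7
```

>>> arm_command([
  [[0.1, -0.01, 0, 0, 0, 0], [0.14, -0.04, 0, 0, 0, 0], [0.14, -0.04, 0, 0, 0, 0], [0.14, -0.04, 0, 0, 0, 0], [0.14, -0.04, 0, 0, 0, 0], [0.14, -0.03, 0, 0, 0, 0], [0.14, -0.03, 0, 0, 0, 0], [0.14, -0.03, 0, 0, 0, 0], [0.14, -0.03, 0, 0, 0, 0], [0, 0, 0, 0, 0, 0]],
])

```text
t: 13.53
tool_pos: [0.6038, 0.0331, 0.1853]
orientation: [-2.568, -1.808, 0.003]
force: [-6.9, 3.3, 0.7]
opening: 0.0121
gripper_force: 45.0
```

```bash
python3 av.py 3
```

```text
F [-5.81  3.1   0.45] P [0.6037 0.0332 0.1853] M [0.54 1.35 0.02] 13.6833
```

>>> arm_command([
  [[0.1, -0.01, 0, 0, 0, 0], [0.15, -0.01, 0, 0, 0, 0], [0.15, -0.01, 0, 0, 0, 0], [0.05, 0, 0, 0, 0, 0], [0, 0, -0.05, 0, 0, 0], [0, 0, -0.05, 0, 0, 0], [0, 0, -0.05, 0, 0, 0], [0, 0, 0, 0, 0, 0]],
])

```text
t: 14.35
tool_pos: [0.6083, 0.0323, 0.1843]
orientation: [-2.569, -1.808, 0.003]
force: [-6.3, 0.2, 4.2]
opening: 0.0113
gripper_force: 45.0
```

```bash
python3 av.py 3
```

```text
F [-7.24  0.4   2.59] P [0.6083 0.0323 0.1843] M [ 0.08  1.55 -0.01] 14.5
```

>>> arm_command([
  [[0, 0, -0.05, 0, 0, 0], [0, 0, -0.05, 0, 0, 0], [0, 0, -0.05, 0, 0, 0], [0, 0, 0, 0, 0, 0]],
])

```text
t: 14.83
tool_pos: [0.6084, 0.0323, 0.1829]
orientation: [2.569, 1.808, -0.003]
force: [-6.4, 0.7, 2.8]
opening: 0.0119
gripper_force: 45.0
```

```bash
python3 av.py 3
```

```text
F [-6.79  0.8   3.46] P [0.6084 0.0323 0.1829] M [ 0.11  1.53 -0.01] 14.9833
```

>>> arm_command([
  [[0, 0, -0.05, 0, 0, 0], [0, 0, -0.05, 0, 0, 0], [0, 0, 0, 0, 0, 0]],
])

```text
t: 15.23
tool_pos: [0.6084, 0.0323, 0.1819]
orientation: [2.569, 1.808, -0.002]
force: [-6.6, 1.0, 3.5]
opening: 0.012
gripper_force: 45.0
```

```bash
python3 av.py 3
```

```text
F [-6.83  0.33  3.32] P [0.6084 0.0323 0.1819] M [ 0.09  1.52 -0.  ] 15.3833
```

>>> arm_command([
  [[0, 0, -0.05, 0, 0, 0], [0, 0, -0.05, 0, 0, 0], [0, 0, 0, 0, 0, 0]],
])

```text
t: 15.63
tool_pos: [0.6084, 0.0323, 0.1809]
orientation: [2.569, 1.808, -0.002]
force: [-6.5, 0.6, 2.8]
opening: 0.0117
gripper_force: 45.0
```

```bash
python3 av.py 3
```

```text
F [-6.04  0.51  2.97] P [0.6084 0.0323 0.1809] M [ 0.08  1.53 -0.01] 15.7833
```

>>> arm_command([
  [[0, 0, -0.05, 0, 0, 0], [0, 0, -0.05, 0, 0, 0], [0, 0, 0, 0, 0, 0]],
])

```text
t: 16.03
tool_pos: [0.6084, 0.0323, 0.1799]
orientation: [2.569, 1.808, -0.003]
force: [-6.9, 1.5, 3.0]
opening: 0.0119
gripper_force: 45.0
```

```bash
python3 av.py 3
```

```text
F [-6.34  0.49  3.13] P [0.6084 0.0323 0.1799] M [ 0.1   1.48 -0.01] 16.1833
```

>>> arm_command([
  [[0, 0, -0.05, 0, 0, 0], [0, 0, -0.05, 0, 0, 0], [0, 0, -0.05, 0, 0, 0], [0, 0, 0, 0, 0, 0]],
])

```text
t: 16.52
tool_pos: [0.6084, 0.0323, 0.1784]
orientation: [2.569, 1.808, -0.002]
force: [-6.8, 0.8, 3.2]
opening: 0.0115
gripper_force: 45.0
```

```bash
python3 av.py 2
```

```text
F [-6.53  0.85  3.1 ] P [0.6084 0.0323 0.1784] M [ 0.08  1.48 -0.01] 16.6167
```

>>> arm_command([
  [[0, 0, -0.05, 0, 0, 0], [0, 0, -0.05, 0, 0, 0], [0, 0, -0.05, 0, 0, 0], [0, 0, 0, 0, 0, 0]],
])

```text
t: 16.95
tool_pos: [0.6084, 0.0323, 0.1769]
orientation: [2.569, 1.808, -0.002]
force: [-6.4, 1.0, 2.8]
opening: 0.0121
gripper_force: 45.0
```

```bash
python3 av.py 2
```

```text
F [-7.13  0.26  3.42] P [0.6084 0.0323 0.1769] M [0.07 1.46 0.  ] 17.05
```

>>> arm_command([
  [[0, 0, -0.05, 0, 0, 0], [0, 0, -0.05, 0, 0, 0], [0, 0, -0.05, 0, 0, 0], [0, 0, -0.05, 0, 0, 0], [0, 0, 0, 0, 0, 0]],
])

```text
t: 17.47
tool_pos: [0.6084, 0.0323, 0.1749]
orientation: [2.569, 1.808, -0.002]
force: [-6.7, 0.8, 3.0]
opening: 0.0112
gripper_force: 45.0
```

>>> arm_command([
  [[0, 0, -0.05, 0, 0, 0], [0, 0, -0.05, 0, 0, 0], [0, 0, -0.05, 0, 0, 0], [0, 0, -0.05, 0, 0, 0], [0, 0, 0, 0, 0, 0]],
])

```text
t: 17.88
tool_pos: [0.6084, 0.0323, 0.1729]
orientation: [2.569, 1.808, -0.002]
force: [-6.4, 1.1, 2.9]
opening: 0.0117
gripper_force: 45.0
```

```bash
python3 av.py 2;python3 - <<'E'
from h import *
S=eyes.read_camera("scene");T=eyes.read_camera("top")
a=np.hstack([cv2.resize(S[148:220,256:328],(400,400),interpolation=2),cv2.resize(T[112:220,175:283],(400,400),interpolation=2)])
cv2.imwrite("pics/g3.png",a)
E
```

```text
F [-6.24  1.3   3.12] P [0.6084 0.0323 0.1729] M [ 0.08  1.4  -0.03] 17.9833
```

View pics/g3.png

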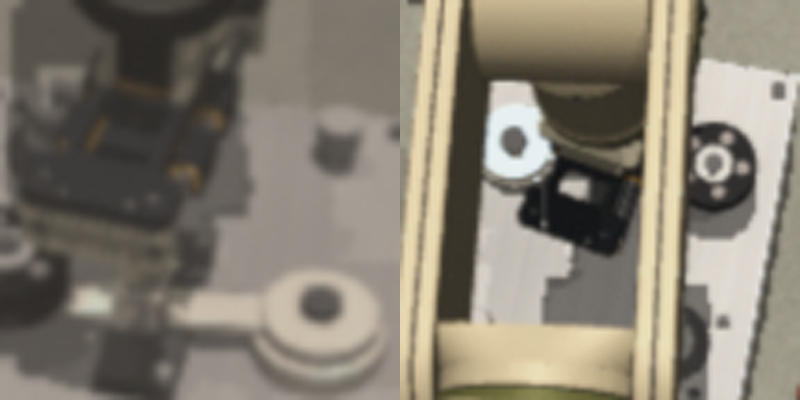

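The arm is swung back, with the wheel at (714,162) in the top half. The pin stands in the eye at about (140,290) in the scene half, and the drag is a steady 3 N. Next I seat the collar.

>>> arm_command([
  [[0, 0, -0.05, 0, 0, 0], [0, 0, -0.05, 0, 0, 0], [0, 0, -0.03, 0, 0, 0], [0, 0, 0, 0, 0, 0]],
])

```text
t: 18.42
tool_pos: [0.6084, 0.0323, 0.1716]
orientation: [2.569, 1.808, -0.002]
force: [-6.8, -0.3, 2.8]
opening: 0.0118
gripper_force: 45.0
```

```bash
python3 av.py 2
```

```text
F [-6.93  0.07  3.22] P [0.6084 0.0323 0.1716] M [ 0.06  1.45 -0.01] 18.5167
```

>>> arm_command([
  [[0, 0, -0.05, 0, 0, 0], [0, 0, 0, 0, 0, 0], [0, 0, 0, 0, 0, 0]],
])

```text
t: 18.77
tool_pos: [0.6087, 0.0323, 0.1716]
orientation: [2.569, 1.808, -0.002]
force: [-7.3, 0.4, 4.0]
opening: 0.0117
gripper_force: 45.0
```

```bash
python3 av.py 2
```

```text
F [-7.07  0.47  4.74] P [0.6087 0.0323 0.1716] M [ 0.1   1.49 -0.03] 18.8667
```

>>> arm_command([
  [[0, 0, -0.06, 0, 0, 0], [0, 0, 0, 0, 0, 0], [0, 0, 0, 0, 0, 0]],
])

```text
t: 19.12
tool_pos: [0.609, 0.0322, 0.1716]
orientation: [2.568, 1.807, -0.0]
force: [-6.9, 0.7, 7.7]
opening: 0.0117
gripper_force: 45.0
```

```bash
python3 av.py 3
```

```text
F [-7.28  0.53  7.3 ] P [0.609  0.0322 0.1716] M [0.06 1.53 0.01] 19.2667
```

The pin is home, with z stopped at the expected 171.6 mm. Now I ease it back gently to hand the spring load to the bar before releasing.

>>> arm_command([
  [[-0.03, 0, 0.06, 0, 0, 0], [-0.03, 0, 0, 0, 0, 0], [-0.03, 0, 0, 0, 0, 0], [0, 0, 0, 0, 0, 0]],
])

```text
t: 19.6
tool_pos: [0.6078, 0.0323, 0.1715]
orientation: [2.569, 1.808, -0.001]
force: [-6.7, 0.5, 5.2]
opening: 0.012
gripper_force: 45.0
```

```bash
python3 av.py 3
```

```text
F [-6.91  1.04  5.1 ] P [0.6078 0.0323 0.1716] M [ 0.15  1.4  -0.01] 19.75
```

>>> arm_command([
  [[-0.03, 0, 0, 0, 0, 0], [-0.03, 0, 0, 0, 0, 0], [-0.02, 0, 0, 0, 0, 0], [0, 0, 0, 0, 0, 0]],
])

```text
t: 20.08
tool_pos: [0.6076, 0.0324, 0.1716]
orientation: [2.568, 1.807, 0.001]
force: [-4.1, -0.4, 5.0]
opening: 0.0117
gripper_force: 45.0
```

```bash
python3 av.py 3
```

```text
F [-4.6  -0.46  5.65] P [0.6076 0.0324 0.1715] M [-0.2   1.    0.01] 20.2333
```

>>> arm_command([
  [[-0.03, 0, 0, 0, 0, 0], [-0.03, 0, 0, 0, 0, 0], [-0.03, 0, 0, 0, 0, 0], [0, 0, 0, 0, 0, 0]],
])

```text
t: 20.57
tool_pos: [0.6073, 0.0324, 0.1716]
orientation: [2.568, 1.807, 0.003]
force: [0.8, -1.1, 4.9]
opening: 0.0119
gripper_force: 45.0
```

```bash
python3 av.py 3
```

```text
F [ 1.67 -3.1   4.93] P [0.6073 0.0324 0.1716] M [-0.68 -0.36  0.  ] 20.7167
```

>>> arm_command([
  [[0.02, -0.03, 0.04, 0, 0, 0], [0, 0, 0, 0, 0, 0], [0, 0, 0, 0, 0, 0], [0, 0, 0, 0, 0, 0]],
], squeeze=5)

```text
t: 21.05
tool_pos: [0.6069, 0.0326, 0.1715]
orientation: [2.569, 1.808, 0.001]
force: [2.8, -2.0, 4.9]
opening: 0.0119
gripper_force: 5.0
```

>>> arm_command([
  [[0, 0, 0, 0, 0, 0], [0, 0, 0, 0, 0, 0], [0, 0, 0, 0, 0, 0], [0, 0, 0, 0, 0, 0], [0, 0, 0, 0, 0, 0]],
], gripper=-0.3)

```text
t: 21.47
tool_pos: [0.606, 0.0328, 0.1706]
orientation: [-2.568, -1.808, 0.002]
force: [-0.5, 0.4, 0.6]
opening: 0.0323
gripper_force: 0.0
```

```bash
python3 av.py 2
```

```text
F [-0.5   0.41  0.09] P [0.6061 0.0328 0.1708] M [ 0.01  0.13 -0.  ] 21.5667
```

Released cleanly, so I go straight up and then move away to look.

>>> arm_command([
  [[0, 0, 0.3, 0, 0, 0], [0, 0, 0.6, 0, 0, 0], [0, 0, 1, 0, 0, 0], [0, 0, 1.5, 0, 0, 0], [0, 0, 2, 0, 0, 0], [0, 0, 2, 0, 0, 0], [0, 0, 2, 0, 0, 0], [0, 0, 2, 0, 0, 0]],
])

```text
t: 22.23
tool_pos: [0.6066, 0.0326, 0.2877]
orientation: [2.568, 1.808, 0.002]
force: [0.2, 0.4, 0.3]
opening: 0.0322
gripper_force: 0.0
```

>>> arm_command([
  [[-0.5, 2, 0, 0, 0, 0], [-1, 3.5, 0, 0, 0, 0], [-1, 4, 0, 0, 0, 0], [-1, 4, 0, 0, 0, 0], [-1, 4, 0, 0, 0, 0], [-1, 4, 0, 0, 0, 0], [-1, 4, 0, 0, 0, 0], [-1, 4, 0, 0, 0, 0], [-1, 3, 0, 0, 0, 0], [-0.5, 2, 0, 0, 0, 0], [0, 0, 0, 0, 0, 0]],
])

```text
t: 23.15
tool_pos: [0.5146, 0.3819, 0.2863]
orientation: [-2.564, -1.813, -0.002]
force: [0.3, 0.4, -0.2]
opening: 0.0328
gripper_force: 0.0
```

Run:
```python
from h import *
S=eyes.read_camera("scene");T=eyes.read_camera("top")
a=np.hstack([cv2.resize(S[150:246,236:332],(400,400),interpolation=2),cv2.resize(T[112:220,175:283],(400,400),interpolation=2)])
cv2.imwrite("pics/g4.png",a);s=monitor.read_state();print(s["t"],s["force"],s["tool_pos"])
```

```text
23.25 [ 0.97302991  0.31025333 -0.31518703] [0.51631882 0.3782581  0.28616034]
```

View pics/g4.png

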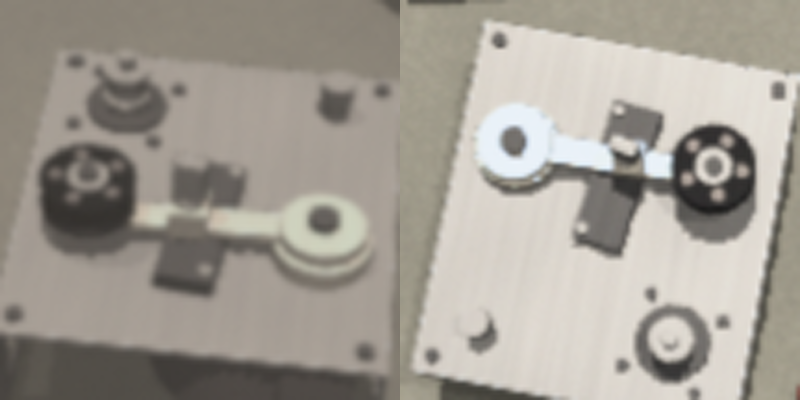

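The arm stays locked back, with the wheel at (714,165) and the pin upright in the eye at (626,150) in the top half. The socket at (475,325) has not moved. Handing in.

```bash
python3 -c "
from plant import ticket
print(ticket.close_job())"
```

```text
the job is handed in; nothing more can be done
None
```

The locking pin is fully home through the eye and the latch bar, the tension wheel stayed locked back after release, and the job is handed in at about 23 s of robot time.

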